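# Two-spot output check of a therapy laser

### The job

Check the therapy laser on two test discs: slide the tray on its x-y stage, by the orange cup at its front, until the middle of the red disc is right under the tip of the fixed handpiece, let go and press the green button fully down to take a reading; then bring the middle of the blue disc under the tip and press the button again. Press the button at no other time, leave the tray standing at the blue disc with all four discs in their pockets, and do not bump the handpiece or disturb the things standing around.

Things in the scene. Friction and masses are not known exactly. Their poses are not given: they have to be found in the camera images.
- stage: grey fixed x-y stage, base 260 x 260 x 12 mm; origin: centre of its underside. The orange cup is on its -x side, towards the robot. The tray slides up to 50 mm either way from the middle along the stage's x and y axes under a few newtons, stays where it is left, and starts in the middle
- tray_mid (a point): centre of the white tray's inner floor, 37 mm above the table. The tray is 132 mm square with a 14 mm high rim (top 46 mm above the table) and four 58 mm square pockets, with centres 32 mm either side of the middle in x and y; axes parallel to the stage's
- cup (a point): centre of the inner floor of the square orange finger cup, rigidly fixed to the tray 150 mm from its middle towards the stage's -x; floor 38 mm above the table, opening 46 x 46 mm, walls 7 mm thick, 26 mm high (rim 64 mm above the table), sides parallel to the stage's axes. Closed fingertips fit inside and can push its walls any way
- pointer_tip (a point): lower tip (4 mm across) of the fixed upright silver laser handpiece, up to 15 mm off the middle of the stage either way (varies), 66 mm above the table and 15 mm above the discs' tops; the handpiece widens to 38 mm across from 60 mm above its tip and is 190 mm long; its clamp arm runs at 115 mm above the tip to its post
- handpiece: the same handpiece with its clamp arm and steel post (22 mm thick, 212 mm tall, at x 185, y -160 mm in this frame, on a 90 mm round foot); fixed; origin at its tip; must not be bumped
- red_disc: loose red resin test disc, 54 mm across, 14 mm thick, with a small white dot at the middle of its top; lies flat in one of the tray's four pockets (which one varies) with about 2 mm of play; origin: centre of its underside, z up
- blue_disc: loose blue resin test disc, 54 mm across, 14 mm thick, with a small white dot at the middle of its top; lies flat in one of the tray's four pockets (which one varies) with about 2 mm of play; origin: centre of its underside, z up
- yellow_disc: loose yellow resin test disc, 54 mm across, 14 mm thick, with a small white dot at the middle of its top; lies flat in one of the tray's four pockets (which one varies) with about 2 mm of play; origin: centre of its underside, z up
- grey_disc: loose grey resin test disc, 54 mm across, 14 mm thick, with a small white dot at the middle of its top; lies flat in one of the tray's four pockets (which one varies) with about 2 mm of play; origin: centre of its underside, z up
- read_button_top (a point): centre of the top of the round green push button, 44 mm across, on a small white housing, standing to the robot's left or right of the stage
- read_button (a joint): how far the green button is pressed, m: 0 up, 0.008 fully down; a spring of about 5 N returns it
- spare_cone: bystander: loose silver spare spacer cone on three legs, 110 mm across the foot, 102 mm tall; origin: centre of its underside
- goggles: bystander: loose safety goggles with green lenses, 150 mm wide, 130 mm long, 50 mm tall; origin: underside, near the lenses
- gel_jar: bystander: loose upright jar, 64 mm across, 100 mm tall; origin: centre of its underside
There are look-alikes about, which are no part of the job. Of the things that look like the part that bears read_button_top, take the one that is farthest from the robot's base at the start.

How it is judged:
On the way, in this order (a step that is already met when the one before it is completed fails the run):
1. the green button is pressed down with the middle of the red disc under the pointer tip (horizontal distance between red_disc and pointer_tip below 0.006 m and value of joint read_button above 0.005 m), for 0.1 s.
2. the green button is pressed down again with the middle of the blue disc under the pointer tip (horizontal distance between blue_disc and pointer_tip below 0.006 m and value of joint read_button above 0.005 m), for 0.1 s.
At the end, for the whole second after the job is handed in: The middle of the blue disc stands within 6 mm (horizontally) of the pointer tip and at rest, the green button is released, and all four discs lie flat in the tray's pockets (less than 5 mm above the pocket floor) (horizontal distance between blue_disc and pointer_tip below 0.006 m and value of joint read_button below 0.002 m and z of each of red_disc, blue_disc, yellow_disc, grey_disc in the frame of tray_mid below 0.005 m and linear speed of blue_disc below 0.01 m/s); the robot touches nothing.
It fails at once if the button is pressed (over 5 mm) while neither the red nor the blue disc's middle is within 6 mm of the pointer tip (value of joint read_button above 0.005 m and not (horizontal distance between any of red_disc, blue_disc and pointer_tip below 0.006 m)).
It fails at once if the handpiece is bumped (over 5 N) (contact force between handpiece and anything else above 5 N).
It fails at once if a disc leaves its pocket (20 mm above the pocket floor) (z of any of red_disc, blue_disc, yellow_disc, grey_disc in the frame of tray_mid above 0.02 m).
It fails at once if a bystander is moved over 30 mm (distance of any of spare_cone, goggles, gel_jar from where it was at the start of the episode above 0.03 m).
It also fails if it takes over 64 s, if anything falls off the work surface, if the arm or the gripper's body presses on something with over 40 N, if the wrist force passes 120 N, or if a joint passes its speed limit or range.

### The arm

A 7-joint arm with a two-finger parallel gripper is mounted at the origin on the work surface. World frame = base frame: x ahead of the robot, y to its left, z up, the work surface at z = 0. Lengths are in m, angles in rad, forces in N, time in s.
With the tool pointing down it reaches from about 0.4 to 0.925 m from the base axis. Payload 4.1 kg.
Tool frame: the origin (TCP) lies midway between the tips of the shut fingers; the grasp point (between the pads) lies 19 mm behind it; z points along the fingers, y is the line along which they close (so a half turn about z gives the same grasp; the last joint's range is limited). The gripper opens to 85 mm and grips with 20 to 120 N. Pads are 22 mm wide; open, the fingers measure 114 mm over their backs; the gripper's body (76 mm by 85 mm) begins 54 mm behind the grasp point. The pads swing forward as they close: fully open they stand 13 mm farther back than shut.
Start: joints at [1.117, 0.398, 0.045, 1.537, -0.019, 1.207, -0.051], TCP at [0.226, -0.61, 0.231] pointing down, gripper open.
Joint ranges: [-2.82, 2.82], [-0.49, 2.23], [-1.37, 1.46], [0, 2.46], [-1.36, 4.5], [0.23, 2], [-2.94, 2.94]. Speed limits (rad/s): [2.57, 2.57, 3.14, 3.14, 3.14, 3.14, 3.14].

### API

Orientations are given as a unit quaternion [x, y, z, w].
In Python, from bench import bot gives the robot as it stands.
- The arm moves only by the tool drive_tool, never from a script. Its argument "rows" is a list of rows, each a list of 7 numbers: the opening, from 0 (shut) to 1 (fully open), then the shift along the tool's x, y, z in cm, then the turn, a rotation vector about the tool's x, y, z in degrees. A call has 1 to 5 rows; each row shifts and turns the commanded pose from where the row before left it, along the tool's axes as they then stand; what a row does not reach is not made up. A row lasts 1/8 s, in which the tool goes at most 62.5 mm and 10.7 degrees, less where a joint would pass 70% of its speed; a pose out of reach is approached as far as the arm can. A call is refused whole if a number of a shift passes 6.25 or a number of a turn 10.7, either way. A call with a gripper value outside its range is refused whole. The fingers move at their own pace and stop on an object; "squeeze" is the grip in N (left out, the last holds). Time passes only in rows, so rows that do not move let the fingers close. It gives the time, the measured TCP pose, the force, the opening and the grip force at its end, in the units of the state.
- bot.sense(): the state, without advancing time (a new reading comes with each control period).
- bot.camera(name): name is "scene" or "side" or "wrist"; returns the picture (420x560x3 uint8, blue, green, red); there is no depth.
- bot.calibration(name): a dict with "intrinsics" (3x3 intrinsics, pixels), "D" ([k1, k2, p1, p2, k3] as OpenCV has them; the pictures are not rectified), "rvec" (rotation vector, rad) and "tvec" (3), from world to camera coordinates, as OpenCV has them. Camera axes: x right, y down, z forward; pixel columns grow to the right and rows downward; lengths in m; the calibration is good to about 2 mm. A picture is of the moment at which its call begins: read the wrist's pose just before it. calibration takes no time and is no camera call; for the wrist camera it gives the pose at the moment of the call.
- bot.sign_off(): hands the job in; it is judged then, once.
The state is a dict: "time_s": time; "qpos": joint angles; "joint_vel": joint speeds; "joint_torque": joint torques, N m; "eef_pos": TCP position; "eef_rot": TCP orientation; "force": force on the tool from outside, world axes, zero at the start; "ft_torque": the same for the moment, N m; "grip_width": finger opening in m; "gripper_force": force on a finger pad.
Only numpy, scipy, OpenCV 4.12 (cv2) and the standard library are available. Lean on these libraries where they do the work, as an engineer would, in place of code of your own. Each camera call takes 0.05 s, during which the arm holds its last target. There are 200 camera calls.

## Working session

There is one attempt and no reset: what is moved stays moved. The work goes in short steps, Python scripts to look and compute and a tool call to move; the robot and the scene stay as the last step left them, time stands still between calls to the robot, and variables do not carry over. Pictures are saved under pics/ and viewed, at most 12 in all, crops included, and the job is handed in when it is done.

Besides the shell and the picture viewer there is one more tool, called after "Emit:" by a JSON object that holds its "name" and its "arguments", one argument or row to a line. drive_tool: Moves the arm, as the interface text tells. Its arguments: {"type":"object","properties":{"rows":{"type":"array"},"squeeze":{"type":"number"}},"required":["rows"]}

```bash
mkdir -p pics; cat > h.py <<'E'
import numpy as np, cv2
from bench import bot
def cal(n):
    c=bot.calibration(n); return np.array(c["intrinsics"],float),np.array(c["D"],float),np.array(c["rvec"],float).ravel(),np.array(c["tvec"],float).ravel()
def ray(n,uv):
    K,D,r,t=cal(n); R=cv2.Rodrigues(r)[0]
    p=cv2.undistortPoints(np.array([[uv]],float),K,D).ravel()
    return -R.T@t, R.T@np.array([p[0],p[1],1])
def pix(n,uv,z):
    o,d=ray(n,uv); return o+d*(z-o[2])/d[2]
def proj(n,P):
    K,D,r,t=cal(n); return cv2.projectPoints(np.array(P,float).reshape(-1,1,3),r,t,K,D)[0].reshape(-1,2)
def tri(a):
    A=np.zeros((3,3));b=np.zeros(3)
    for n,uv in a:
        o,d=ray(n,uv); d/=np.linalg.norm(d); M=np.eye(3)-np.outer(d,d); A+=M;b+=M@o
    return np.linalg.solve(A,b)
E
python3 - <<'E'
from h import *
a=bot.camera("scene");b=bot.camera("side")
cv2.imwrite("pics/scene0.png",a);cv2.imwrite("pics/side0.png",b)
for n in("scene","side"):print(n,ray(n,(280,210)))
print(bot.sense())
E
```

```text
scene (array([ 1.09379017, -0.10880229,  0.65734101]), array([-0.68455577,  0.12446342, -0.71830616]))
side (array([0.30345676, 0.59437183, 0.7936314 ]), array([ 0.212488  , -0.63610492, -0.74190375]))
{'time_s': 0.1, 'qpos': array([ 1.11699096,  0.39912598,  0.04503679,  1.53771832, -0.01872758,
        1.2068835 , -0.05068887]), 'joint_vel': array([-1.95051272e-04, -2.51436231e-03,  1.73456185e-03, -3.88946508e-03,
        5.49497447e-04, -1.05621382e-03,  5.60158142e-05]), 'joint_torque': array([ 2.81602392e-03, -4.76262867e+01,  1.36952531e+00, -2.54950619e+01,
        1.18155795e-02,  5.00187583e-03,  3.41746748e-06]), 'eef_pos': array([ 0.22565793, -0.60898973,  0.23037808]), 'eef_rot': array([ 9.84294992e-01,  1.76529418e-01, -1.97325328e-04, -8.33677238e-04]), 'force': array([0.1274357 , 0.00589956, 0.29422174]), 'ft_torque': array([ 0.01194391, -0.00746588,  0.02025414]), 'gripper_force': 0.0, 'grip_width': 0.08525542013744469}
```

View pics/scene0.png

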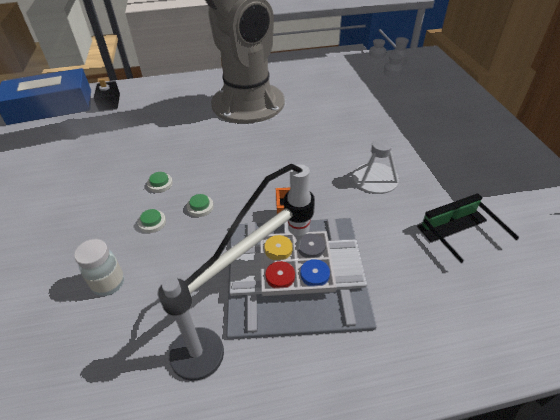

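View pics/side0.png

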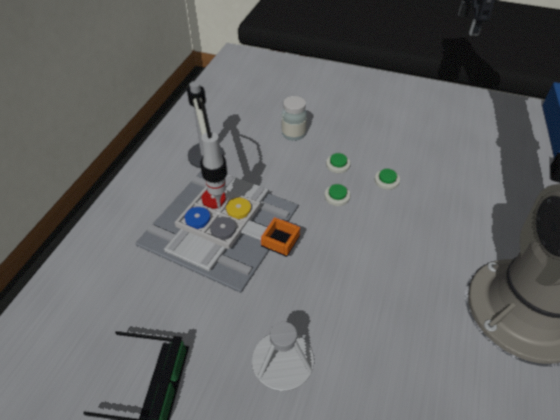

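The scene picture shows the stage around (295,275), with yellow (278,246), grey (312,244), red (280,273) and blue (315,271) discs and the handpiece above them. Three green buttons are candidates: scene (158,181), (200,204) and (151,219). I'll enlarge these areas and measure.

```bash
python3 - <<'E'
from h import *
a=cv2.imread("pics/scene0.png");b=cv2.imread("pics/side0.png")
up=lambda i,x,y,w,h,s:cv2.resize(i[y:y+h,x:x+w],None,fx=s,fy=s,interpolation=cv2.INTER_CUBIC)
cv2.imwrite("pics/c1.png",up(a,215,155,170,150,4)[:600,:680])
cv2.imwrite("pics/c2.png",up(b,150,140,160,150,4))
for n,i,z in(("scene",a,.04),("side",b,.04)):
    hsv=cv2.cvtColor(i,cv2.COLOR_BGR2HSV)
    m=cv2.inRange(hsv,(50,120,50),(80,255,255))
    N,l,s,c=cv2.connectedComponentsWithStats(m)
    for k in range(1,N):
        if s[k,4]>100: print(n,c[k].round(1),s[k],[pix(n,c[k],q).round(3) for q in(.02,.04)])
E
```

```text
scene [441.9 218.6] [430 210  24  17 123] [array([0.586, 0.334, 0.02 ]), array([0.602, 0.32 , 0.04 ])]
side [338.1 159.8] [331 154  15  13 163] [array([ 0.444, -0.273,  0.02 ]), array([ 0.44, -0.25,  0.04])]
side [387.5 175.6] [380 169  16  14 180] [array([ 0.319, -0.257,  0.02 ]), array([ 0.318, -0.235,  0.04 ])]
side [337.4 191.5] [330 185  16  14 194] [array([ 0.419, -0.166,  0.02 ]), array([ 0.416, -0.147,  0.04 ])]
side [176.  364.7] [171 342  12  39 101] [array([0.579, 0.328, 0.02 ]), array([0.571, 0.335, 0.04 ])]
```

View pics/c1.png

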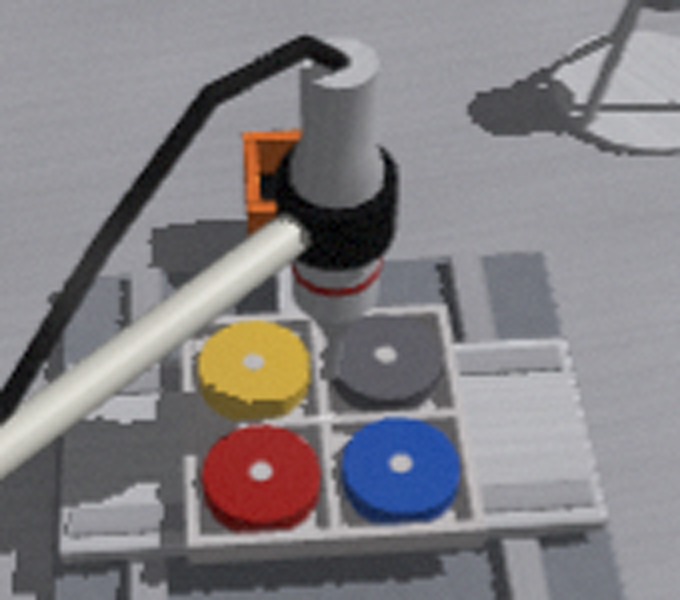

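View pics/c2.png

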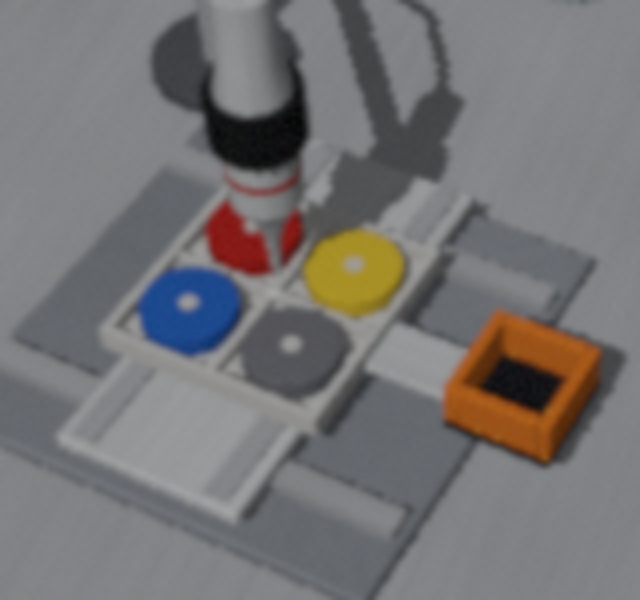

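The crops show the dots clearly. The tip is at about scene crop (334,345) and side crop (277,270). Now the positions, plus an enlarged crop of the buttons.

```bash
python3 - <<'E'
from h import *
a=cv2.imread("pics/scene0.png");b=cv2.imread("pics/side0.png")
S=lambda u,v:(215+u/4-.375,155+v/4-.375)
T=lambda u,v:(150+u/4-.375,140+v/4-.375)
d={}
for k,s,t in(("y",(253,361),(354,264)),("g",(386,354),(290,344)),("b",(400,463),(188,302)),("r",(261,471),None)):
    p=pix("scene",S(*s),.051); q=pix("side",T(*t),.051) if t else p
    print(k,p.round(4),q.round(4), tri([("scene",S(*s)),("side",T(*t))]).round(4) if t else'')
    d[k]=(p+q)/2
print("tip",tri([("scene",S(334,345)),("side",T(277,270))]).round(4),pix("scene",S(334,345),.066).round(4),pix("side",T(277,270),.066).round(4))
print("cup rim corners side",[pix("side",T(*c),.064).round(4) for c in((500,313),(602,351),(547,424),(446,386))])
for n,i in(("scene",a),("side",b)):
    hsv=cv2.cvtColor(i,cv2.COLOR_BGR2HSV)
    m=cv2.inRange(hsv,(50,90,30),(85,255,255))
    N,l,s,c=cv2.connectedComponentsWithStats(m)
    for k in range(1,N):
        if s[k,4]>30: print(n,c[k].round(1),s[k])
up=lambda i,x,y,w,h,s:cv2.resize(i[y:y+h,x:x+w],None,fx=s,fy=s,interpolation=cv2.INTER_CUBIC)
cv2.imwrite("pics/c3.png",np.vstack([up(a,130,160,100,75,4),up(b,310,140,100,75,4)]))
E
```

```text
y [ 0.6064 -0.0262  0.051 ] [ 0.6053 -0.025   0.051 ] [ 0.6056 -0.026   0.05  ]
g [0.6159 0.0371 0.051 ] [0.6153 0.0379 0.051 ] [0.6155 0.0374 0.0504]
b [0.679  0.0274 0.051 ] [0.6777 0.0288 0.051 ] [0.6783 0.0277 0.0497]
r [ 0.6699 -0.0351  0.051 ] [ 0.6699 -0.0351  0.051 ] 
tip [0.6291 0.0108 0.0775] [0.6171 0.011  0.066 ] [0.6357 0.0046 0.066 ]
cup rim corners side [array([ 0.5159, -0.0069,  0.064 ]), array([4.586e-01, 4.000e-04, 6.400e-02]), array([0.4703, 0.0539, 0.064 ]), array([0.5254, 0.0476, 0.064 ])]
scene [158.3 178.5] [150 172  18  14 205]
scene [198.8 201.5] [190 194  19  16 228]
scene [453.3 213.8] [425 200  55  27 516]
scene [150.5 216.9] [140 209  21  17 253]
side [338.2 159.6] [331 153  16  14 182]
side [387.5 175.7] [380 169  17  14 194]
side [337.4 191.4] [329 184  18  16 218]
side [177.9 362.4] [170 341  16  41 282]
side [166.5 402.3] [158 382  16  38 282]
```

View pics/c3.png

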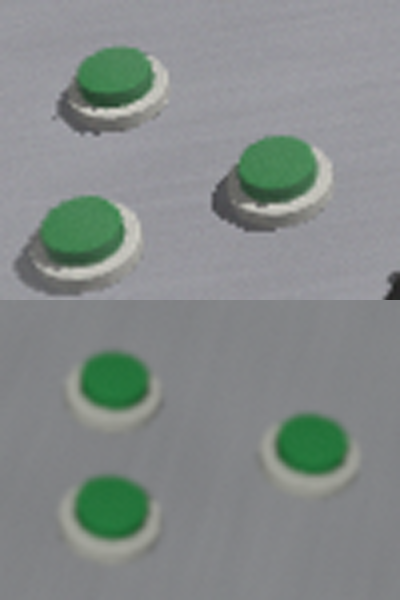

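The lower-left one in the scene view (side crop upper left, side (338,160)) is farthest, at about 0.51 m against 0.45 and 0.40. Next I'll triangulate its top and enlarge the tip area.

```bash
python3 - <<'E'
from h import *
a=cv2.imread("pics/scene0.png");b=cv2.imread("pics/side0.png")
print("btn",tri([("scene",(150.4,216.9)),("side",(338.4,159.4))]))
for s,t in(((158.3,178.5),(387.5,175.7)),((198.8,201.5),(337.4,191.4))): print(tri([("scene",s),("side",t)]))
up=lambda i,x,y,w,h,s:cv2.convertScaleAbs(cv2.resize(i[y:y+h,x:x+w],None,fx=s,fy=s,interpolation=cv2.INTER_CUBIC),alpha=1.3)
cv2.imwrite("pics/c4.png",np.hstack([up(a,275,195,50,72,8),up(b,190,165,50,72,8)]))
print(proj("scene",[[.627,.008,.066],[.627,.008,.256]]),proj("side",[[.627,.008,.066],[.627,.008,.256]]))
E
```

```text
btn [ 0.44362745 -0.27786307  0.01745334]
[ 0.318227   -0.26150661  0.01684862]
[ 0.41871026 -0.17073188  0.01704593]
[[297.7893949  245.120417  ]
 [299.27587893 166.67658038]] [[222.05792054 209.25123635]
 [212.72854954 137.7834921 ]]
```

View pics/c4.png

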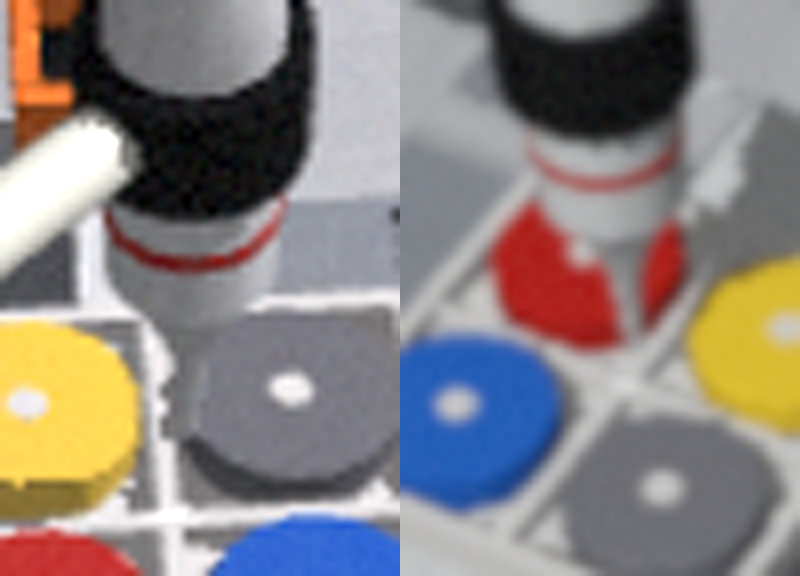

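```bash
python3 - <<'E'
from h import *
S=lambda u,v:(215+u/4-.375,155+v/4-.375)
T=lambda u,v:(150+u/4-.375,140+v/4-.375)
s=(296.8,249.);t=(218.6,207.4)
print(tri([("scene",s),("side",t)]),pix("scene",s,.066),pix("side",t,.066))
D={k:np.array(v) for k,v in dict(y=(.606,-.0258),g=(.6156,.0375),b=(.6783,.028),r=(.6695,-.035)).items()}
print("red side",pix("side",(212.5,195.9),.051))
m=sum(D.values())/4
ang=np.degrees([np.arctan2(*(D[p]-D[q])[::-1])for p,q in(("b","g"),("r","y"))]),np.degrees([np.arctan2(*(D[p]-D[q])[::-1])-np.pi/2 for p,q in(("b","r"),("g","y"))])
print(m,ang)
c=np.array([[ 0.5159, -0.0069],[.4586,.0004],[.4703,.0539],[.5254,.0476]]).mean(0)
print(c,np.degrees(np.arctan2(*(m-c)[::-1])),np.linalg.norm(m-c))
E
```

```text
[0.63583309 0.00460097 0.06561385] [0.63559828 0.0041023  0.066     ] [0.63594033 0.00554165 0.066     ]
red side [ 0.66915443 -0.0335551   0.051     ]
[0.64235  0.001175] (array([-8.61564818, -8.24375925]), array([-7.95177013, -8.62369195]))
[0.49255 0.02375] -8.570038429190745 0.1514914869720407
```

Measured, world frame:
- Tip: (0.636, 0.005)
- Stage yaw: −8.4°
- Red disc: (0.669, −0.034)
- Blue disc: (0.678, 0.028)
- Cup: about (0.4935, 0.023)
- Button top: (0.444, −0.278, 0.0175)

I'll grip the cup's −y wall, so the tool y axis goes along stage y.

Emit:
{"name": "drive_tool", "arguments": {
  "rows": [
    [0.4, 0, 0, 0, 0, 0, 9.57],
    [0.4, 0, 0, 0, 0, 0, 9.57],
    [0.4, 0, 0, 0, 0, 0, 9.57],
    [0.4, 1.57, -5.8, 0, 0, 0, 0],
    [0.4, 1.57, -5.8, 0, 0, 0, 0]
  ],
  "squeeze": 20
}}

```text
time_s: 0.72
eef_pos: [0.274, -0.4979, 0.2305]
eef_rot: [0.997, -0.074, -0.0, -0.0]
force: [1.2, 0.7, 1.5]
grip_width: 0.034
gripper_force: 0.0
```

Emit:
{"name": "drive_tool", "arguments": {
  "rows": [
    [0.4, 1.57, -5.8, 0, 0, 0, 0],
    [0.4, 1.57, -5.8, 0, 0, 0, 0],
    [0.4, 1.57, -5.8, 0, 0, 0, 0],
    [0.4, 1.57, -5.8, 0, 0, 0, 0],
    [0.4, 1.57, -5.8, 0, 0, 0, 0]
  ]
}}

```text
time_s: 1.35
eef_pos: [0.394, -0.2219, 0.2312]
eef_rot: [0.997, -0.073, 0.0, 0.0]
force: [-0.4, -0.4, 0.4]
grip_width: 0.0343
gripper_force: 0.0
```

Emit:
{"name": "drive_tool", "arguments": {
  "rows": [
    [0.4, 1.57, -5.8, 0, 0, 0, 0],
    [0.4, 1.57, -5.8, 0, 0, 0, 0],
    [0.4, 1.57, -5.8, 0, 0, 0, 0],
    [0.4, 1.57, -5.8, 0, 0, 0, 0],
    [0.4, 0, 0, 0, 0, 0, 0]
  ]
}}

```text
time_s: 1.98
eef_pos: [0.4906, 0.0022, 0.2312]
eef_rot: [0.998, -0.068, 0.0, -0.001]
force: [0.7, -0.9, -0.3]
grip_width: 0.0341
gripper_force: 0.0
```

Emit:
{"name": "drive_tool", "arguments": {
  "rows": [
    [0.4, 0, 0.4, 3, 0, 0, 0.5],
    [0.4, 0, 0, 3, 0, 0, 0],
    [0.4, 0, 0, 3, 0, 0, 0],
    [0.4, 0, 0, 0, 0, 0, 0]
  ]
}}

```text
time_s: 2.48
eef_pos: [0.4865, -0.0086, 0.1391]
eef_rot: [0.997, -0.078, -0.003, 0.0]
force: [-0.1, -0.1, 0.2]
grip_width: 0.0337
gripper_force: 0.0
```

```bash
python3 - <<'E'
from h import *
s=bot.sense();print(s["eef_pos"],s["eef_rot"])
w=bot.camera("wrist");print(ray("wrist",(280,210)))
cx,sx=np.cos(np.radians(-8.4)),np.sin(np.radians(-8.4))
ex=np.array([cx,sx]);ey=np.array([-sx,cx]);c=np.array([.4935,.0233])
for h in(23,30):
    for q in proj("wrist",[np.r_[c+(i*ex+j*ey)*h/1000,.064] for i,j in((-1,-1),(1,-1),(1,1),(-1,1))]): cv2.circle(w,tuple(np.int32(q.round())),2,(255,0,255),-1)
for q in proj("wrist",[np.r_[s["eef_pos"][:2],.064]]): cv2.circle(w,tuple(np.int32(q.round())),3,(255,255,0),-1)
cv2.imwrite("pics/w1.png",w)
E
```

```text
[ 0.48652245 -0.00864854  0.13913084] [ 9.96953423e-01 -7.79399623e-02 -3.00069238e-03  4.79486638e-04]
(array([ 0.55822975, -0.01896919,  0.28360534]), array([-0.27781765,  0.02468657, -0.96046835]))
```

View pics/w1.png

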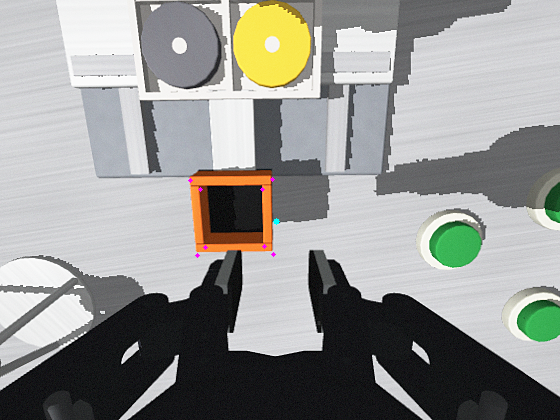

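The cup matches its predicted corners to about 1–2 mm. I'll shift the TCP about 6 mm to the wall centre and go down in stages.

Emit:
{"name": "drive_tool", "arguments": {
  "rows": [
    [0.4, 0.22, -0.6, 2, 0, 0, -0.5],
    [0.4, 0, 0, 2, 0, 0, 0],
    [0.4, 0, 0, 1.5, 0, 0, 0],
    [0.4, 0, 0, 0, 0, 0, 0],
    [0.4, 0, 0, 0, 0, 0, 0]
  ]
}}

```text
time_s: 3.15
eef_pos: [0.493, -0.002, 0.0872]
eef_rot: [0.997, -0.073, 0.001, 0.0]
force: [-0.2, 0.6, 0.2]
grip_width: 0.0341
gripper_force: 0.0
```

Emit:
{"name": "drive_tool", "arguments": {
  "rows": [
    [0.4, -0.2, 0.1, 1.5, 0, 0, 0],
    [0.4, 0, 0, 1.5, 0, 0, 0],
    [0.4, 0, 0, 1.3, 0, 0, 0],
    [0.4, 0, 0, 0, 0, 0, 0],
    [0.4, 0, 0, 0, 0, 0, 0]
  ]
}}

```text
time_s: 3.78
eef_pos: [0.4902, -0.0025, 0.0432]
eef_rot: [0.997, -0.073, 0.0, -0.0]
force: [-0.4, 0.6, 0.7]
grip_width: 0.0342
gripper_force: 0.0
```

Emit:
{"name": "drive_tool", "arguments": {
  "rows": [
    [0.1, 0, 0, 0, 0, 0, 0],
    [0, 0, 0, 0, 0, 0, 0],
    [0, 0, 0, 0, 0, 0, 0],
    [0, 0, 0, 0, 0, 0, 0],
    [0, 0, 0, 0, 0, 0, 0]
  ],
  "squeeze": 30
}}

```text
time_s: 4.4
eef_pos: [0.4905, -0.0026, 0.0437]
eef_rot: [0.997, -0.073, 0.0, 0.0]
force: [-0.5, -0.9, 5.2]
grip_width: 0.0066
gripper_force: 33.7
```

The wall is gripped, with a 6.6 mm opening. I'll move the red disc under the tip: stage −38.8 mm in x and +33.7 mm in y.

Emit:
{"name": "drive_tool", "arguments": {
  "rows": [
    [0, -0.97, -0.84, 0, 0, 0, 0],
    [0, -0.97, -0.84, 0, 0, 0, 0],
    [0, -0.97, -0.84, 0, 0, 0, 0],
    [0, -0.97, -0.84, 0, 0, 0, 0],
    [0, 0, 0, 0, 0, 0, 0]
  ]
}}

```text
time_s: 5.03
eef_pos: [0.4551, 0.0387, 0.0437]
eef_rot: [0.997, -0.072, -0.001, -0.001]
force: [-0.8, 1.8, 7.9]
grip_width: 0.0063
gripper_force: 34.1
```

Emit:
{"name": "drive_tool", "arguments": {
  "rows": [
    [0, 0, 0, 0, 0, 0, 0],
    [0, 0, 0, 0, 0, 0, 0]
  ]
}}

```text
time_s: 5.28
eef_pos: [0.4555, 0.0387, 0.0437]
eef_rot: [0.997, -0.072, -0.0, -0.001]
force: [-1.1, 1.7, 8.7]
grip_width: 0.0062
gripper_force: 34.2
```

```bash
python3 - <<'E'
from h import *
a=bot.camera("scene");b=bot.camera("side")
s=bot.sense();print(s["eef_pos"],s["force"],s["grip_width"])
up=lambda i,x,y,w,h,s:cv2.resize(i[y:y+h,x:x+w],None,fx=s,fy=s,interpolation=cv2.INTER_CUBIC)
cv2.imwrite("pics/c5.png",np.hstack([up(a,240,195,100,120,4),up(b,170,150,100,120,4)]))
E
```

```text
[0.45550024 0.03867027 0.04366346] [-1.25676442  0.17090614  7.74126884] 0.005897177060040322
```

View pics/c5.png

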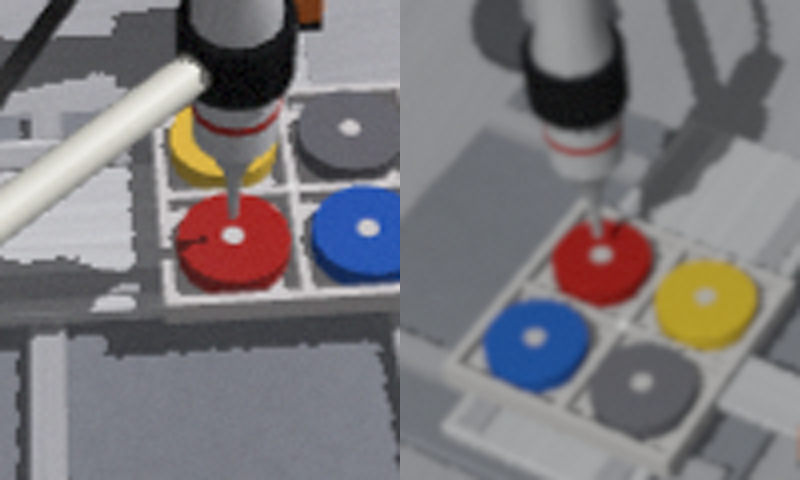

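```bash
python3 - <<'E'
from h import *
S=lambda u,v:(240+u/4-.375,195+v/4-.375)
T=lambda u,v:(170+u/4-.375,150+v/4-.375)
print("red",pix("scene",S(233,235),.051),pix("side",T(201,255),.051))
print("blue",pix("scene",S(369,228),.051),pix("side",T(135,338),.051))
for s,t in(((235,216),(200,236)),): print("tip",tri([("scene",S(*s)),("side",T(*t))]),pix("scene",S(*s),.066),pix("side",T(*t),.066))
print(proj("scene",[[.6358,.0047,.066]]),S(235,216),proj("side",[[.6358,.0047,.066]]),T(200,236))
E
```

```text
red [0.6346259  0.00656579 0.051     ] [0.63333504 0.00825698 0.051     ]
blue [0.64434095 0.07016529 0.051     ] [0.64234041 0.07122669 0.051     ]
tip [0.63354965 0.00714307 0.06424313] [0.63536189 0.00715508 0.066     ] [0.63251388 0.00803167 0.066     ]
[[297.1389536  249.02915816]] (298.375, 248.625) [[218.82346711 207.13614511]] (219.625, 208.625)
```

The red dot agrees with the tip to about 1 mm in both views. I'll let go and lift while checking clearance to the jar.

Emit:
{"name": "drive_tool", "arguments": {
  "rows": [
    [0.35, 0, 0, 0, 0, 0, 0],
    [0.35, 0, 0, 0, 0, 0, 0],
    [0.35, 0, 0, 0, 0, 0, 0],
    [0.35, 0, 0, -3, 0, 0, 0],
    [0.35, 0, 0, -5, 0, 0, 0]
  ]
}}

```text
time_s: 6.0
eef_pos: [0.4546, 0.0361, 0.1225]
eef_rot: [0.997, -0.073, -0.003, 0.0]
force: [1.0, 0.1, 0.1]
grip_width: 0.0298
gripper_force: 0.0
```

```bash
python3 - <<'E'
from h import *
print(pix("scene",(107,283),0),pix("side",(293,131),.02)); print(bot.sense()["eef_pos"])
E
```

```text
[ 0.58818504 -0.362926    0.        ] [ 0.58249094 -0.34337082  0.02      ]
[0.45457884 0.03612944 0.12253478]
```

Emit:
{"name": "drive_tool", "arguments": {
  "rows": [
    [0, 0.57, 5.2, 0, 0, 0, 0],
    [0, 0.57, 5.2, 0, 0, 0, 0],
    [0, 0.57, 5.2, 0, 0, 0, 0],
    [0, 0.57, 5.2, 0, 0, 0, 0],
    [0, 0.57, 5.2, 0, 0, 0, 0]
  ]
}}

```text
time_s: 6.62
eef_pos: [0.4464, -0.2265, 0.1231]
eef_rot: [0.997, -0.073, -0.0, -0.0]
force: [1.2, 0.1, -0.7]
grip_width: 0.0001
gripper_force: 0.0
```

Emit:
{"name": "drive_tool", "arguments": {
  "rows": [
    [0, 0.57, 5.2, 0, 0, 0, 0],
    [0, 0, 0, 0, 0, 0, 0],
    [0, 0, 0, 0, 0, 0, 0],
    [0, 0, 0, 0, 0, 0, 0]
  ]
}}

```text
time_s: 7.12
eef_pos: [0.4452, -0.2755, 0.1231]
eef_rot: [0.997, -0.072, -0.0, -0.0]
force: [-0.6, 0.7, 1.3]
grip_width: 0.0
gripper_force: 0.0
```

```bash
python3 - <<'E'
from h import *
a=bot.camera("scene");b=bot.camera("side")
s=bot.sense();print(s["eef_pos"],s["force"],s["grip_width"])
up=lambda i,x,y,w,h,s:cv2.resize(i[y:y+h,x:x+w],None,fx=s,fy=s,interpolation=cv2.INTER_CUBIC)
cv2.imwrite("pics/c6.png",np.vstack([np.hstack([up(a,250,215,80,60,5),up(b,180,175,80,60,5)]),np.hstack([up(a,120,170,80,60,5),up(b,300,120,80,60,5)])]))
E
```

```text
[ 0.44527296 -0.27582723  0.1233003 ] [ 0.0639035  -0.61159223 -0.50476691] -0.0004922707440831837
```

View pics/c6.png

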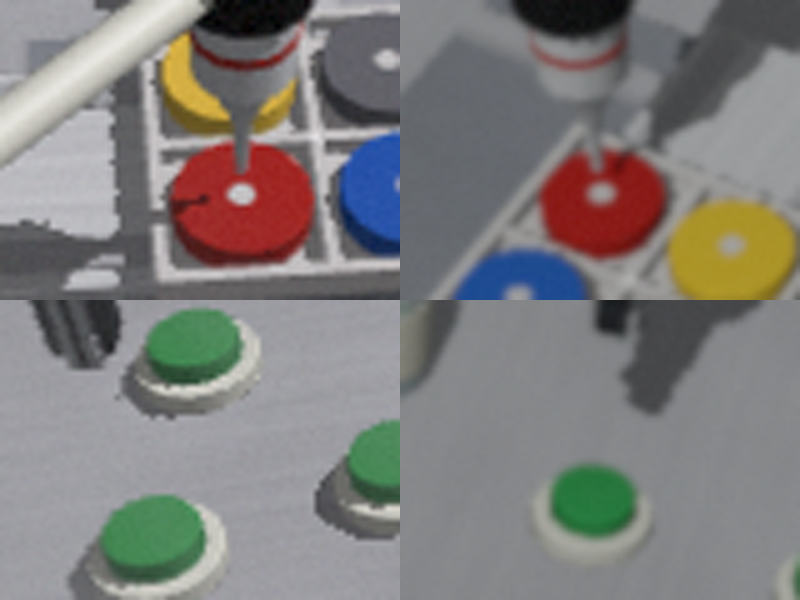

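Still aligned after release, within about 2 mm of the 6 mm allowed. The TCP is over the correct button, so I'll press.

Emit:
{"name": "drive_tool", "arguments": {
  "rows": [
    [0, 0, 0.1, 4, 0, 0, 0],
    [0, 0, 0, 3.5, 0, 0, 0],
    [0, 0, 0, 2, 0, 0, 0],
    [0, 0, 0, 0, 0, 0, 0],
    [0, 0, 0, 0, 0, 0, 0]
  ]
}}

```text
time_s: 7.85
eef_pos: [0.4456, -0.2783, 0.0292]
eef_rot: [0.997, -0.073, 0.001, 0.0]
force: [0.5, 0.1, 0.4]
grip_width: 0.0002
gripper_force: 0.0
```

Emit:
{"name": "drive_tool", "arguments": {
  "rows": [
    [0, 0, 0, 0.5, 0, 0, 0],
    [0, 0, 0, 0.5, 0, 0, 0],
    [0, 0, 0, 0.5, 0, 0, 0],
    [0, 0, 0, 0.5, 0, 0, 0],
    [0, 0, 0, 0, 0, 0, 0]
  ]
}}

```text
time_s: 8.48
eef_pos: [0.4462, -0.2791, 0.0151]
eef_rot: [0.997, -0.073, 0.0, 0.001]
force: [-13.4, 8.2, 57.0]
grip_width: -0.0001
gripper_force: 28.5
```

Bottomed at z 0.0151 with 57 N. I'll ease off slightly while holding, then lift.

Emit:
{"name": "drive_tool", "arguments": {
  "rows": [
    [0, 0, 0, -0.4, 0, 0, 0],
    [0, 0, 0, 0, 0, 0, 0],
    [0, 0, 0, -4, 0, 0, 0],
    [0, 0, 0, -6, 0, 0, 0]
  ]
}}

```text
time_s: 8.98
eef_pos: [0.4429, -0.2774, 0.1117]
eef_rot: [0.997, -0.073, -0.002, -0.001]
force: [0.2, -1.0, 0.4]
grip_width: 0.0
gripper_force: 0.0
```

Emit:
{"name": "drive_tool", "arguments": {
  "rows": [
    [0.4, -0.55, -5.24, 0, 0, 0, 0],
    [0.4, -0.55, -5.24, 0, 0, 0, 0],
    [0.4, -0.55, -5.24, 0, 0, 0, 0],
    [0.4, -0.55, -5.24, 0, 0, 0, 0],
    [0.4, -0.55, -5.24, 0, 0, 0, 0]
  ]
}}

```text
time_s: 9.6
eef_pos: [0.4553, -0.0137, 0.1121]
eef_rot: [0.997, -0.073, -0.0, 0.0]
force: [0.4, 0.3, 0.0]
grip_width: 0.034
gripper_force: 0.0
```

Emit:
{"name": "drive_tool", "arguments": {
  "rows": [
    [0.4, -0.55, -5.24, 0, 0, 0, 0],
    [0.4, 0, 0, 1, 0, 0, 0],
    [0.4, 0, 0, 1, 0, 0, 0],
    [0.4, 0, 0, 0, 0, 0, 0],
    [0.4, 0, 0, 0, 0, 0, 0]
  ]
}}

```text
time_s: 10.22
eef_pos: [0.4579, 0.0362, 0.0921]
eef_rot: [0.997, -0.074, -0.0, 0.0]
force: [-0.4, 0.7, 0.1]
grip_width: 0.034
gripper_force: 0.0
```

Emit:
{"name": "drive_tool", "arguments": {
  "rows": [
    [0.4, -0.25, -0.2, 1.5, 0, 0, 0],
    [0.4, 0, 0, 1.5, 0, 0, 0],
    [0.4, 0, 0, 1.7, 0, 0, 0],
    [0.4, 0, 0, 0, 0, 0, 0],
    [0.4, 0, 0, 0, 0, 0, 0]
  ]
}}

```text
time_s: 10.85
eef_pos: [0.4558, 0.0399, 0.0452]
eef_rot: [0.997, -0.073, -0.0, 0.0]
force: [-1.0, -0.4, -0.2]
grip_width: 0.0342
gripper_force: 0.0
```

Emit:
{"name": "drive_tool", "arguments": {
  "rows": [
    [0.1, 0, 0, 0, 0, 0, 0],
    [0, 0, 0, 0, 0, 0, 0],
    [0, 0, 0, 0, 0, 0, 0],
    [0, 0, 0, 0, 0, 0, 0],
    [0, 0, 0, 0, 0, 0, 0]
  ]
}}

```text
time_s: 11.48
eef_pos: [0.4562, 0.0397, 0.0458]
eef_rot: [0.997, -0.073, 0.0, 0.0]
force: [-1.8, -0.1, 5.7]
grip_width: 0.006
gripper_force: 33.5
```

Emit:
{"name": "drive_tool", "arguments": {
  "rows": [
    [0, 0, 1.28, 0, 0, 0, 0],
    [0, 0, 1.28, 0, 0, 0, 0],
    [0, 0.03, 1.28, 0, 0, 0, 0],
    [0, 0, 1.28, 0, 0, 0, 0],
    [0, 0, 1.28, 0, 0, 0, 0]
  ]
}}

```text
time_s: 12.1
eef_pos: [0.4471, -0.0237, 0.0458]
eef_rot: [0.997, -0.073, 0.001, -0.0]
force: [0.4, 2.0, 6.3]
grip_width: 0.0059
gripper_force: 33.5
```

Emit:
{"name": "drive_tool", "arguments": {
  "rows": [
    [0, 0, 0, 0, 0, 0, 0],
    [0, 0, 0, 0, 0, 0, 0],
    [0, 0, 0, 0, 0, 0, 0]
  ]
}}

```text
time_s: 12.48
eef_pos: [0.4469, -0.0252, 0.0458]
eef_rot: [0.997, -0.074, 0.0, 0.001]
force: [-1.6, -1.7, 7.8]
grip_width: 0.0065
gripper_force: 33.7
```

```bash
python3 - <<'E'
from h import *
a=bot.camera("scene");b=bot.camera("side")
s=bot.sense();print(s["eef_pos"],s["force"],s["grip_width"])
up=lambda i,x,y,w,h,s:cv2.resize(i[y:y+h,x:x+w],None,fx=s,fy=s,interpolation=cv2.INTER_CUBIC)
cv2.imwrite("pics/c7.png",np.hstack([up(a,250,200,80,80,5),up(b,180,165,80,80,5)]))
E
```

```text
[ 0.44690562 -0.02514051  0.0457754 ] [-1.68814659 -2.04110238  6.96201803] 0.006411315311990145
```

View pics/c7.png

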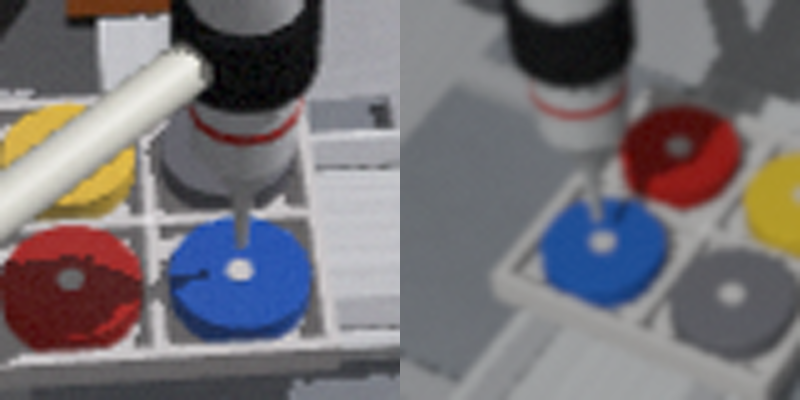

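```bash
python3 - <<'E'
from h import *
S=lambda u,v:(250+u/5-.4,200+v/5-.4)
T=lambda u,v:(180+u/5-.4,165+v/5-.4)
print("blue",pix("scene",S(240,269),.051),pix("side",T(202,242),.051))
print("tip",pix("scene",S(242,246),.066),pix("side",T(198,220),.066),tri([("scene",S(242,246)),("side",T(198,220))]))
E
```

```text
blue [0.63457283 0.00604686 0.051     ] [0.63351231 0.00719305 0.051     ]
tip [0.63561537 0.00638152 0.066     ] [0.63338229 0.00825653 0.066     ] [0.63420722 0.00675384 0.06415998]
```

Emit:
{"name": "drive_tool", "arguments": {
  "rows": [
    [0.35, 0, 0, 0, 0, 0, 0],
    [0.35, 0, 0, 0, 0, 0, 0],
    [0.35, 0, 0, 0, 0, 0, 0],
    [0.35, 0, 0, -3, 0, 0, 0],
    [0.35, 0, 0, -5, 0, 0, 0]
  ]
}}

```text
time_s: 13.2
eef_pos: [0.445, -0.0235, 0.1247]
eef_rot: [0.997, -0.073, -0.002, -0.0]
force: [1.0, -0.4, 0.3]
grip_width: 0.0298
gripper_force: 0.0
```

Blue is within about 1 mm in both views. Now the second press.

Emit:
{"name": "drive_tool", "arguments": {
  "rows": [
    [0, 0.74, 5.05, 0, 0, 0, 0],
    [0, 0.74, 5.05, 0, 0, 0, 0],
    [0, 0.74, 5.05, 0, 0, 0, 0],
    [0, 0.74, 5.05, 0, 0, 0, 0],
    [0, 0.74, 5.05, 0, 0, 0, 0]
  ]
}}

```text
time_s: 13.82
eef_pos: [0.4463, -0.2802, 0.1252]
eef_rot: [0.997, -0.073, -0.0, 0.0]
force: [0.9, 1.0, 0.7]
grip_width: 0.0
gripper_force: 0.0
```

Emit:
{"name": "drive_tool", "arguments": {
  "rows": [
    [0, 0, 0, 0, 0, 0, 0],
    [0, 0, 0, 4, 0, 0, 0],
    [0, 0, 0, 4, 0, 0, 0],
    [0, 0, 0, 0, 0, 0, 0],
    [0, 0, 0, 0, 0, 0, 0]
  ]
}}

```text
time_s: 14.45
eef_pos: [0.4475, -0.2784, 0.0464]
eef_rot: [0.997, -0.073, 0.001, 0.0]
force: [-0.2, -0.1, 0.0]
grip_width: 0.0
gripper_force: 0.0
```

```bash
python3 - <<'E'
from h import *
b=bot.camera("side");a=bot.camera("scene");print(bot.sense()["eef_pos"])
for n,i,x0,y0 in(("scene",a,265,235),("side",b,195,190)):   # white dot of the disc under the tip
    c=i[y0:y0+45,x0:x0+60]; m=cv2.inRange(cv2.cvtColor(c,cv2.COLOR_BGR2HSV),(100,150,60),(130,255,255))
    M=cv2.moments(m,True); q=(x0+M["m10"]/M["m00"],y0+M["m01"]/M["m00"]); print(n,q,pix(n,q,.051))
E
```

```text
[ 0.4480507  -0.27910523  0.04710934]
scene (297.4940476190476, 255.84722222222223) [0.6401595  0.00453592 0.051     ]
side (220.4294117647059, 215.30882352941177) [0.63003649 0.01289596 0.051     ]
```

The disc is in place (the blob centroid is biased by the disc's side wall). Pressing.

Emit:
{"name": "drive_tool", "arguments": {
  "rows": [
    [0, -0.2, 0, 1.5, 0, 0, 0],
    [0, 0, 0, 0.8, 0, 0, 0],
    [0, 0, 0, 0.7, 0, 0, 0],
    [0, 0, 0, 0.6, 0, 0, 0],
    [0, 0, 0, 0, 0, 0, 0]
  ]
}}

```text
time_s: 15.18
eef_pos: [0.4443, -0.2786, 0.0152]
eef_rot: [0.997, -0.074, -0.002, 0.0]
force: [-15.1, 9.0, 55.6]
grip_width: -0.0
gripper_force: 27.7
```

Emit:
{"name": "drive_tool", "arguments": {
  "rows": [
    [0, 0, 0, 0, 0, 0, 0],
    [0, 0, 0, 0, 0, 0, 0]
  ]
}}

```text
time_s: 15.42
eef_pos: [0.4443, -0.2786, 0.0152]
eef_rot: [0.997, -0.074, -0.001, 0.0]
force: [-15.1, 8.5, 54.6]
grip_width: -0.0001
gripper_force: 27.2
```

Emit:
{"name": "drive_tool", "arguments": {
  "rows": [
    [0, 0, 0, -2, 0, 0, 0],
    [0, 0, 0, -5, 0, 0, 0],
    [0, 0, 0, -5, 0, 0, 0],
    [0, 0, 0, 0, 0, 0, 0],
    [0, 0, 0, 0, 0, 0, 0]
  ]
}}

```text
time_s: 16.05
eef_pos: [0.4441, -0.2782, 0.1287]
eef_rot: [0.997, -0.073, -0.0, -0.0]
force: [-0.6, -0.1, 0.1]
grip_width: 0.0002
gripper_force: 0.0
```

```bash
python3 - <<'E'
from h import *
s=bot.sense();print(s["eef_pos"],s["force"])
a=bot.camera("scene");b=bot.camera("side");cv2.imwrite("pics/end.png",np.hstack([cv2.resize(x,(400,300)) for x in(a,b)]))
E
```

```text
[ 0.44408989 -0.27822013  0.12865376] [-0.60248117 -0.13894569  0.14954513]
```

View pics/end.png

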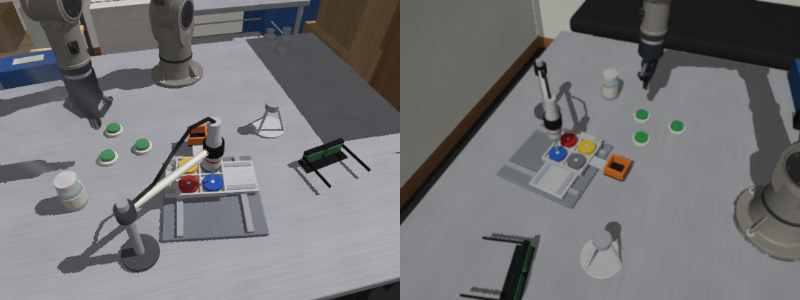

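The tray is standing at blue, the discs are in their pockets, the arm is clear and the button is up.

```bash
python3 -c "
from bench import bot
print(bot.sign_off())"
```

```text
the job is handed in; nothing more can be done
None
```

I handed the job in at about 16 s: one reading with the red disc under the tip, one with the blue, both presses fully down, and the tray left at the blue disc, which was within about 1 mm of the tip when I measured it before letting go; no verdict was returned.

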